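# Press the kitchen tools into the drawer insert of a drawer and shut it

## Robot

A 6-joint arm with a two-finger parallel gripper is mounted at the origin on the work surface. World frame = base frame: x ahead of the robot, y to its left, z up, the work surface at z = 0. Lengths are in m, angles in rad, forces in N, time in s.
With the tool pointing down it reaches from about 0.35 to 0.975 m from the base axis. Payload 7.1 kg.
Tool frame: the origin (TCP) lies at the very end of the fingers, on their centre line; the grasp point (between the pads) lies 19 mm behind it; z points along the fingers, y is the line along which they close (so a half turn about z gives the same grasp; the last joint's range is limited). The gripper opens to 88 mm and grips with 3 to 60 N. Pads are 20 mm wide; open, the fingers measure 115 mm over their backs; the gripper's body (75 mm by 178 mm) begins 61 mm behind the grasp point.
Start: joints at [-1.146, 0.423, 1.63, -0, 1.089, -0.019], TCP at [0.268, -0.564, 0.223] pointing down, gripper open.
Joint ranges: [-3, 3], [-0.9, 2.11], [0.09, 2.58], [-1.31, 4.45], [0.11, 2.69], [-2.54, 2.54]. Speed limits (rad/s): [2.39, 2.39, 3.01, 3.14, 3.14, 3.14].

## Interface

Orientations are given as a unit quaternion [x, y, z, w].
In Python, from plant import state, get_image, calibration, hand_in, recognise, masks_of gives the robot as it stands.
- The arm moves only by the tool play_rows, never from a script. Its argument "steps" is text: rows parted by semicolons, each of 7 numbers parted by spaces: the shift along the tool's x, y, z in mm, then the turn, a rotation vector about the tool's x, y, z in rad, then the finger opening in mm, from 0 to 87.8. A call has 1 to 8 rows; each row is the pose to reach, as a shift and turn from the pose commanded when the call began, along the tool's axes at that moment; what a row does not reach only later rows make up. A row lasts 1/8 s, in which the tool goes at most 62.5 mm and 10.7 degrees, less where a joint would pass 70% of its speed; a pose out of reach is approached as far as the arm can. A call with a gripper value outside its range is refused whole. The fingers move at their own pace and stop on an object; the grip force is fixed at half the most. Time passes only in rows, so rows that repeat a pose let the fingers close. It gives the time, the measured TCP pose, the force, the opening and the grip force at its end, in the units of the state.
- state(): the state, without advancing time (a new reading comes with each control period).
- get_image(name): name is "scene" or "side" or "wrist"; returns the picture (384x512x3 uint8, blue, green, red); there is no depth.
- calibration(name): a dict with "fx", "fy", "cx", "cy" (pixels), "R" (3x3) and "t" (3): a world point X has camera coordinates R X + t. Camera axes: x right, y down, z forward; pixel columns grow to the right and rows downward; lengths in m; the calibration is good to about 2 mm. The wrist camera is an equidistant fisheye: a pixel r from the principal point sees the ray r / f radians off the axis. A picture is of the moment at which its call begins: read the wrist's pose just before it. calibration takes no time and is no camera call; for the wrist camera it gives the pose at the moment of the call.
- hand_in(): hands the job in; it is judged then, once.
Trained networks look in the newest picture that a camera, given by its name, has taken for a name from the list of things; names that differ only in an ending like _2 or _b are one class to them, and where a whole thing is asked for, a point or a joint stands for the part that bears it (a point fixed in the world has none). Each returns a list of dicts, best first, with "p" (0 to 1); they miss things now and then, are a little off and sometimes report something else, mostly with a low value. They report only what shows in the picture. A call takes as long as a camera call. They do not tell look-alikes from the thing itself.
- recognise(camera, target): "bbox" ([left, top, right, bottom] in pixels, round what is visible of it).
- masks_of(camera, target): "mask" (384x512 bool, what is visible of it) and "bbox" ([left, top, right, bottom] in pixels, round what is visible of it).
The state is a dict: "time": time; "q": joint angles; "qd": joint speeds; "joint_efforts": joint torques, N m; "position": TCP position; "tool_rot": TCP orientation; "ft_force": force on the tool from outside, world axes, zero at the start; "wrist_torque": the same for the moment, N m; "finger_gap": opening from 0.0 (shut) to 1.0 (fully open); "grip_force": force on a finger pad.
Only numpy, scipy, OpenCV 4.12 (cv2) and the standard library are available. Lean on these libraries where they do the work, as an engineer would, in place of code of your own. Each camera call takes 0.05 s, during which the arm holds its last target. There are 200 camera calls.

## Task

Pull the partly open drawer out by its knob to uncover the insert, then put every tool that lies on the cork mat into the cutout of its own shape in it and press each one fully down to the bottom of its cutout. When all are in, push the drawer home until it clicks past its detent and is fully shut. Do not knock over or push about the jars, cups and other things standing around.

Things in the scene. Friction and masses are not known exactly. Their poses are not given: they have to be found in the camera images.
- zester: zester: straight chunky bar with a black plastic handle and a steel rasp on top, 112 mm along its x, 28 mm along y, 26 mm tall; its lowest 4 mm are tapered in by 2 mm a side; origin at the centre of its underside, z up; about 110 g. It may lie either way round in its cutout
- peeler: peeler: T shape 100 mm long along its x; wooden stem 18 mm wide (y) from x = -50 to +32 mm, steel cross-head 56 mm wide (y) from x = +32 to +50 mm, 26 mm tall; its lowest 4 mm are tapered in by 2 mm a side; origin at the centre of its underside, z up; about 100 g
- probe: probe thermometer: keyhole shape 115 mm long along its x, steel; round dial 48 mm diameter centred at x = -36 mm with a white face, stem 16 mm wide (y) that runs on to x = +55 mm, 26 mm tall; its lowest 4 mm are tapered in by 2 mm a side; origin at the centre of its underside, z up; about 130 g
- timer: kitchen timer: square white puck 46 x 46 mm with a grey dial on top, 26 mm tall; its lowest 4 mm are tapered in by 2 mm a side; origin at the centre of its underside, z up; about 90 g. It may lie any of four ways round in its cutout
- mill: nutmeg mill: round dark wooden puck 42 mm diameter with a steel disc on top, 26 mm tall; its lowest 4 mm are tapered in by 2 mm a side; origin at the centre of its underside, z up; about 90 g. Any turn about the vertical will do
- drawer (a joint): how far the drawer is open in m: 0 = home against its stop, 0.16 = the far stop, 0.035 to 0.07 at the start, so that the chest's top still covers the cutouts; beyond 0.145 all of them are clear. It slides with about 2 N of friction; a sprung detent resists (under 10 N more) between about 13 and 6 mm open and then draws the drawer home. Push its front along +x of point drawer_front to close it
- drawer_front (a point): middle of the outer face of the steel knob (26 mm diameter, 8 mm thick, on a 12 mm neck, free on all sides) of the wooden drawer front, 30 mm above the worktop; moves with the drawer. x points level into the chest (closing direction), y along the front, z up. The front panel, 286 mm wide and 6 to 52 mm above the worktop, has its outer face 20 mm in +x from here
- chest: low oak drawer box on the worktop, 200 mm deep (x), 286 mm wide (y), 68 mm high, with a closed book on it up to 90 mm high; origin on the worktop under the middle of its front edge; its x axis points to its back (the drawer closes along +x and comes out along -x). Fixed during a run. The underside of its top clears a fully pressed-in tool by 4 mm; a tool that stands proud jams against it
- insert (a point): middle of the dark rigid insert's face in the drawer, 38 mm above the worktop; moves with the drawer, same axes as drawer_front. The cutouts are 14 mm deep with pale floors and 1.5 mm clearance a side. Drawer walls are level with the face; a tool that is home stands 12 mm out. Tools in neighbouring cutouts leave at least 24 mm between them where a gripper closes along y
- timer_cutout (a point): cutout for the timer (49 mm square): where the timer's origin sits when home, on the cutout's floor, 24 mm above the worktop. Its axes are those the timer must have (x into the chest). Two sprung leaves facing each other along y here stop a tool merely put in 4 to 9 mm short of home; pressing on its top above this point with 8 to 20 N drives it to the floor
- mill_cutout (a point): cutout for the mill (round, 45 mm across): where the mill's origin sits when home, on the cutout's floor, 24 mm above the worktop. Its axes are those the mill must have (x into the chest). Two sprung leaves facing each other along y here stop a tool merely put in 4 to 9 mm short of home; pressing on its top above this point with 8 to 20 N drives it to the floor
- probe_cutout (a point): cutout for the probe (keyhole): where the probe's origin sits when home, on the cutout's floor, 24 mm above the worktop. Its axes are those the probe must have (x into the chest). Two sprung leaves facing each other along y here stop a tool merely put in 4 to 9 mm short of home; pressing on its top above this point with 8 to 20 N drives it to the floor
- peeler_cutout (a point): cutout for the peeler (T): where the peeler's origin sits when home, on the cutout's floor, 24 mm above the worktop. Its axes are those the peeler must have (x into the chest). Two sprung leaves facing each other along y here stop a tool merely put in 4 to 9 mm short of home; pressing on its top above this point with 8 to 20 N drives it to the floor
- zester_cutout (a point): cutout for the zester (straight 115 x 31 mm slot): where the zester's origin sits when home, on the cutout's floor, 24 mm above the worktop. Its axes are those the zester must have (x into the chest). Two sprung leaves facing each other along y here stop a tool merely put in 4 to 9 mm short of home; pressing on its top above this point with 8 to 20 N drives it to the floor
- spice_jar: small glass spice jar, 36 mm diameter, 55 mm tall, stands behind the mat; bystander. Origin at the centre of its underside
- egg_cup: white egg cup, 44 mm across, 45 mm tall, stands behind the mat; bystander. Origin at the centre of its underside
- milk_bottle: white bottle, 60 mm diameter, 130 mm tall, stands at the back; bystander. Origin at the centre of its underside
- mug: white mug, 76 mm diameter, 85 mm tall, at the robot's right; bystander. Origin at the centre of its underside
- tea_caddy: green tin, 72 mm diameter, 110 mm tall, at the right; bystander. Origin at the centre of its underside
- wooden_spoon: wooden spoon lying at the left; bystander
Mind the look-alikes: they are no part of the job. Leave any blue look-alike of the timer alone.

How it is judged:
On the way, in this order (a step that is already met when the one before it is completed fails the run):
1. the drawer is pulled out (value of joint drawer above 0.12 m), for 0.2 s.
2. every tool that is present is pressed home in its own cutout while the drawer is still open (z of zester in the frame of zester_cutout below 0.003 m and horizontal distance between zester and zester_cutout below 0.005 m and angle between each of zester, peeler, probe, timer, mill's own z axis and vertical below 0.06 rad and z of peeler in the frame of peeler_cutout below 0.003 m and horizontal distance between peeler and peeler_cutout below 0.005 m and z of probe in the frame of probe_cutout below 0.003 m and horizontal distance between probe and probe_cutout below 0.005 m and z of timer in the frame of timer_cutout below 0.003 m and horizontal distance between timer and timer_cutout below 0.005 m and z of mill in the frame of mill_cutout below 0.003 m and horizontal distance between mill and mill_cutout below 0.005 m and value of joint drawer above 0.03 m), for 0.2 s.
3. the drawer is home (value of joint drawer below 0.003 m), for 0.2 s.
At the end, for the whole second after the job is handed in: every tool present lies in its own cutout, its underside within 3 mm of the cutout's floor, within 5 mm of its place and level to 0.06 rad, at rest, and the drawer is home (less than 3 mm open) (z of zester in the frame of zester_cutout below 0.003 m and horizontal distance between zester and zester_cutout below 0.005 m and angle between each of zester, peeler, probe, timer, mill's own z axis and vertical below 0.06 rad and z of peeler in the frame of peeler_cutout below 0.003 m and horizontal distance between peeler and peeler_cutout below 0.005 m and z of probe in the frame of probe_cutout below 0.003 m and horizontal distance between probe and probe_cutout below 0.005 m and z of timer in the frame of timer_cutout below 0.003 m and horizontal distance between timer and timer_cutout below 0.005 m and z of mill in the frame of mill_cutout below 0.003 m and horizontal distance between mill and mill_cutout below 0.005 m and value of joint drawer below 0.003 m and linear speed of each of zester, peeler, probe, timer, mill below 0.02 m/s); the robot touches nothing.
It fails at once if a bystander is pushed more than 5 cm aside (distance of any of spice_jar, egg_cup, milk_bottle, mug, tea_caddy, wooden_spoon from where it was at the start of the episode above 0.05 m).
It fails at once if a standing bystander is knocked over (angle between any of spice_jar, egg_cup, milk_bottle, mug, tea_caddy's own z axis and vertical above 0.5 rad).
Of zester, peeler, probe, timer, mill only 3 to 5 are there at a start; the rules pass over those that are not, and their reading is None.
At some moment in a run one of zester, peeler, probe, timer, mill may be knocked a few centimetres aside while the robot is not near it.
It also fails if it takes over 210 s, if anything falls off the work surface, if the arm or the gripper's body presses on something with over 40 N, if the wrist force passes 120 N, or if a joint passes its speed limit or range.

## Working session

There is one attempt and no reset: what is moved stays moved. The work goes in short steps, Python scripts to look and compute and a tool call to move; the robot and the scene stay as the last step left them, time stands still between calls to the robot, and variables do not carry over. Pictures are saved under pics/ and viewed, at most 14 in all, crops included, and the job is handed in when it is done.

Besides the shell and the picture viewer there is one more tool, called after "Request:" by a JSON object that holds its "op" and its "data". play_rows: Moves the arm, as the interface text tells. Its arguments: {"type":"object","properties":{"steps":{"type":"string"}},"required":["steps"]}

```bash
mkdir -p pics; ls; python3 - <<'E'
from plant import *
import cv2
for n in("scene","side"):
    cv2.imwrite(f"pics/{n}0.png",get_image(n)); c=calibration(n); print(n,c)
print(state())
E
```

```text
pics
scene {'fx': 401.9889838566359, 'fy': 401.9889838566359, 'cx': 258.49676656680276, 'cy': 193.2843401469212, 'R': array([[ 2.74923189e-02,  9.99492544e-01, -1.60880770e-02],
       [ 8.49186790e-01, -3.18428083e-02, -5.27131703e-01],
       [-5.27376496e-01,  8.30290417e-04, -8.49631298e-01]]), 't': array([-0.04216453, -0.46264635,  1.65713123])}
side {'fx': 427.4088339083952, 'fy': 427.4088339083952, 'cx': 258.11611949641554, 'cy': 197.517426957393, 'R': array([[ 0.94141336, -0.33638812,  0.0241642 ],
       [-0.15880307, -0.50535313, -0.84817439],
       [ 0.29752725,  0.79464536, -0.52916566]]), 't': array([-0.5183745 ,  0.17919209,  1.25170433])}
{'time': 0.1, 'q': array([-1.14595960e+00,  4.23760837e-01,  1.63056594e+00, -2.47097256e-05,
        1.08857993e+00, -1.89906078e-02]), 'qd': array([ 0.00173236, -0.00071033, -0.00233879,  0.00123211, -0.00036937,
        0.00195103]), 'joint_efforts': array([ 8.69337000e-04, -5.45609307e+01, -2.74323964e+01,  6.45243656e-02,
        1.87753339e-02, -5.60160618e-05]), 'position': array([ 0.26820253, -0.56400654,  0.22200038]), 'tool_rot': array([ 9.75476571e-01,  2.20102313e-01, -1.43130150e-04, -6.41338755e-04]), 'ft_force': array([ 0.18713315, -0.72963267,  1.04370048]), 'wrist_torque': array([ 0.00069505,  0.00691964, -0.01861047]), 'grip_force': 0.0, 'finger_gap': 0.9995954415592547}
```

View pics/scene0.png

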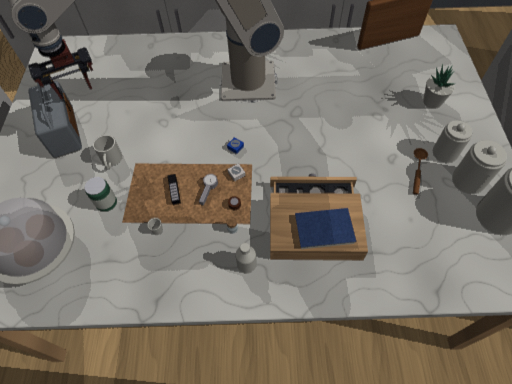

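View pics/side0.png

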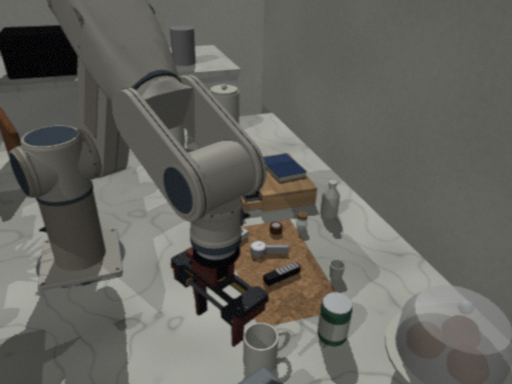

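The scene picture shows four tools on the mat: zester (174,189), probe (207,188), white timer (236,171) and mill (234,202), with no peeler. The blue look-alike is off the mat at (235,145), and the knob is at about (312,177). The side picture agrees.

Possible mix-ups are the blue puck (235,145) for the timer (236,171), and the spice jar (232,227) or egg cup (155,227) for the mill (234,202). I choose white, on the mat, and dark brown, on the mat. I'll check this in one crop.

```bash
cat > h.py <<'E'
from plant import *
import cv2, numpy as np
from scipy.spatial.transform import Rotation as Rn
def ray(c,p,fish=False):
    u=np.array([(p[0]-c["cx"])/c["fx"],(p[1]-c["cy"])/c["fy"]])
    if fish:
        r=np.linalg.norm(u); d=np.array([*(u/max(r,1e-9)*np.sin(r)),np.cos(r)])
    else: d=np.array([*u,1.])
    R=np.array(c["R"]); return -R.T@c["t"], R.T@d
def w(c,p,z,fish=False):
    o,d=ray(c,p,fish); return (o+d*(z-o[2])/d[2])
def proj(c,X,fish=False):
    v=np.array(c["R"])@X+c["t"]
    if fish:
        rr=np.hypot(v[0],v[1]); th=np.arctan2(rr,v[2]); a=v[:2]/max(rr,1e-9)*th
    else: a=v[:2]/v[2]
    return np.array([c["cx"]+c["fx"]*a[0],c["cy"]+c["fy"]*a[1]])
def down(yaw):  # tool z down; yaw = world angle of tool x axis
    return Rn.from_euler('z',yaw)*Rn.from_euler('x',np.pi)
def move(pos,yaw):
    s=state(); R0=Rn.from_quat(s["tool_rot"]); 
    d=R0.inv().apply(np.array(pos)-s["position"])*1000
    r=(R0.inv()*down(yaw)).as_rotvec()
    print("shift mm",d.round(1),"rot",r.round(4),"pos",s["position"].round(4),"q6",s["q"][5].round(2))
    x=R0.as_matrix()[:,0]; print(" yaw now",np.arctan2(x[1],x[0]).round(4),"z-tilt",R0.as_matrix()[:2,2].round(4))
E
python3 - <<'E'
from h import *
img=get_image("scene"); c=calibration("scene")
cv2.imwrite("pics/crop.png",cv2.resize(img[130:260,110:380],None,fx=2.9,fy=2.9,interpolation=cv2.INTER_CUBIC))
for t in["zester","peeler","probe","timer","mill","drawer_front","chest","insert","spice_jar","egg_cup","milk_bottle","mug","tea_caddy"]:
    for m in masks_of("scene",t)[:2]:
        ys,xs=np.nonzero(m["mask"])
        if len(xs)<5: continue
        P=np.array([w(c,(x,y),.025)[:2] for x,y in zip(xs,ys)])
        (cx,cy),(a,b),ang=cv2.minAreaRect((P*1000).astype(np.float32))
        print(t,round(m["p"],2),m["bbox"],"mean",P.mean(0).round(4),"rect",round(cx),round(cy),round(a),round(b),round(ang,1))
print("knob",w(c,(312,177),.03))
E
```

```text
zester 0.53 [166.3, 172.7, 180.7, 202.8] mean [ 0.5352 -0.2574] rect 533 -257 126 32 12.2
peeler 0.29 [147.5, 215.9, 165.2, 238.0] mean [ 0.6717 -0.3052] rect 672 -305 63 40 29.0
probe 0.74 [198.4, 174.6, 216.3, 208.7] mean [ 0.5314 -0.1434] rect 540 -140 49 119 79.3
probe 0.25 [94.9, 138.9, 122.6, 167.7] mean [ 0.3606 -0.511 ] rect 359 -509 149 76 34.3
timer 0.65 [226.2, 138.7, 245.5, 152.7] mean [ 0.3537 -0.0518] rect 354 -52 52 53 51.5
timer 0.55 [231.2, 164.7, 246.8, 182.3] mean [ 0.4724 -0.0475] rect 472 -48 55 49 29.4
mill 0.69 [226.0, 196.9, 241.3, 213.4] mean [ 0.5962 -0.0542] rect 596 -54 40 54 89.8
drawer_front 0.78 [269.3, 171.5, 355.4, 197.1] mean [0.5332 0.2144] rect 529 213 292 77 85.8
chest 0.79 [268.8, 170.5, 365.2, 262.1] mean [0.6626 0.209 ] rect 648 211 297 315 87.6
chest 0.45 [414.3, 149.3, 431.3, 196.0] mean [0.4901 0.578 ] rect 493 583 41 198 74.2
insert 0.69 [267.9, 176.3, 357.6, 194.0] mean [0.5332 0.213 ] rect 529 213 292 77 87.8
spice_jar 0.43 [223.2, 218.2, 238.6, 232.2] mean [ 0.6781 -0.061 ] rect 677 -60 58 32 0.8
egg_cup 0.66 [147.7, 217.7, 163.6, 239.9] mean [ 0.6697 -0.3061] rect 670 -305 59 40 34.9
egg_cup 0.21 [268.1, 173.8, 354.8, 193.8] mean [0.5345 0.2108] rect 532 210 288 84 84.5
milk_bottle 0.74 [238.0, 242.1, 253.2, 271.7] mean [ 0.7911 -0.0185] rect 788 -18 95 58 0.1
milk_bottle 0.54 [271.6, 175.0, 358.0, 191.7] mean [0.5339 0.2125] rect 529 211 289 77 87.6
mug 0.75 [95.6, 137.3, 124.0, 169.4] mean [ 0.3594 -0.5115] rect 357 -510 154 81 34.2
mug 0.41 [166.9, 173.7, 178.4, 202.7] mean [ 0.5354 -0.2584] rect 533 -259 126 29 13.4
tea_caddy 0.97 [85.8, 176.5, 115.6, 209.7] mean [ 0.5435 -0.5034] rect 543 -504 156 75 35.5
knob [0.50621811 0.21049325 0.03      ]
```

View pics/crop.png

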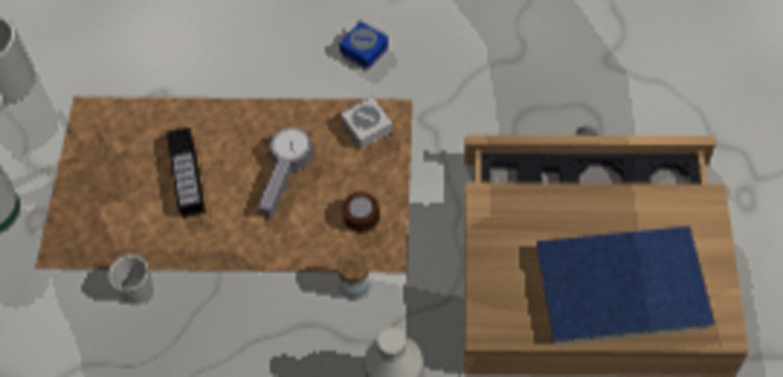

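The crop confirms it: white square timer, brown mill, probe and zester on the mat, with the blue puck off it. The knob is at about (312,175) in the full image. Next I'll go above the drawer.

```bash
python3 - <<'E'
from h import *
c=calibration("scene")
f=lambda u,v:(110+u/2.9,130+v/2.9)
a=w(c,f(465,138),.052);b=w(c,f(712,138),.052);print(a,b,np.arctan2(-(b-a)[0],(b-a)[1]))
a=w(c,f(465,185),.068);b=w(c,f(725,185),.068);print(a,b,np.arctan2(-(b-a)[0],(b-a)[1]))
print(w(c,f(587,131),.03))
move([.46,.21,.25],0)
E
```

```text
[0.51803741 0.06828262 0.052     ] [0.52887887 0.35067932 0.052     ] -0.0383720399453688
[0.59137756 0.06498134 0.068     ] [0.60208051 0.35062348 0.068     ] -0.03745226793906958
[0.49878299 0.21262983 0.03      ]
shift mm [ 505.6 -617.1  -27.3] rot [ 0.     -0.      0.4438] pos [ 0.2684 -0.5644  0.2227] q6 -0.02
 yaw now 0.4438 z-tilt [ 0. -0.]
```

Request:
{"op": "play_rows", "data": {"steps": "40 -49 0 0 0 0.04 87; 80 -98 -30 0 0 0.08 87; 120 -147 -30 0 0 0.12 87; 160 -196 -30 0 0 0.16 87; 200 -245 -30 0 0 0.2 87; 240 -294 -30 0 0 0.24 87; 280 -343 -30 0 0 0.28 87; 320 -392 -30 0 0 0.32 87"}}

```text
time: 1.8
position: [0.3865, -0.0829, 0.2531]
tool_rot: [0.998, 0.061, 0.001, 0.0]
ft_force: [1.0, -1.8, 0.4]
finger_gap: 0.987
grip_force: 0.0
```

```bash
python3 - <<'E'
from h import *
move([.46,.21,.25],-.038)
E
```

```text
shift mm [ 108.6 -281.7    3.1] rot [ 0.0004 -0.0014  0.16  ] pos [ 0.3865 -0.0829  0.2531] q6 1.21
 yaw now 0.122 z-tilt [ 0.0014 -0.0003]
```

Request:
{"op": "play_rows", "data": {"steps": "22 -56 0 0 0 0.03 87; 44 -112 0 0 0 0.06 87; 66 -168 0 0 0 0.1 87; 88 -224 0 0 0 0.13 87; 108 -280 3 0 0 0.16 87; 108 -280 3 0 0 0.16 87; 108 -280 3 0 0 0.16 87"}}

```text
time: 2.68
position: [0.4583, 0.2062, 0.2494]
tool_rot: [1.0, -0.018, -0.0, 0.0]
ft_force: [-0.1, 0.6, -0.8]
finger_gap: 0.992
grip_force: 0.0
```

```bash
python3 - <<'E'
from h import *
move([.46,.21,.25],-.038)
c=calibration("wrist"); im=get_image("wrist"); cv2.imwrite("pics/w1.png",im)
print({k:np.round(v,3).tolist() for k,v in c.items()}, "cam",(-c["R"].T@c["t"]).round(3))
print(proj(c,[.499,.2126,.03],True))
E
```

```text
shift mm [ 1.6 -3.9 -0.6] rot [0.0007 0.0008 0.0029] pos [0.4583 0.2062 0.2494] q6 2.01
 yaw now -0.0351 z-tilt [-0.0008 -0.0007]
{'fx': 297.319, 'fy': 297.319, 'cx': 256.708, 'cy': 189.576, 'R': [[-0.036, -0.999, 0.0], [-0.961, 0.034, 0.275], [-0.275, 0.01, -0.961]], 't': [0.223, 0.392, 0.54]} cam [0.533 0.204 0.411]
[250.64956784 133.38383757]
```

View pics/w1.png

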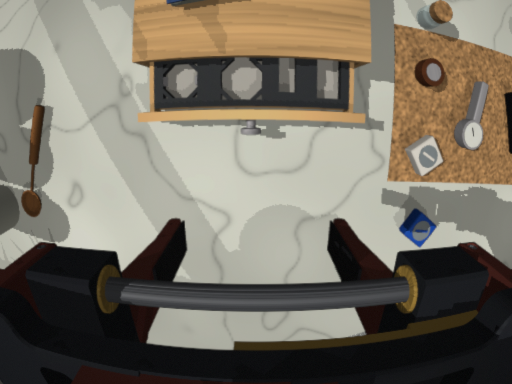

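The wrist picture shows the knob at (251,128), within a few pixels of the prediction (251,133), and the opened front edge at row 118. The cutouts are, from +y to −y (left to right), two round ones (186 and 243) and two narrow ones (288 and 327). I'll check the knob and drive down onto it.

```bash
python3 - <<'E'
from h import *
c=calibration("wrist")
print(w(c,(251,134),.035,True),w(c,(251,124),.043,True), w(c,(138,113),.052,True),w(c,(365,117),.052,True))
move([.501,.2126,.013],-.038)
E
```

```text
[0.4987194  0.21146194 0.035     ] [0.5118889  0.21078819 0.043     ] [0.53612635 0.35249053 0.052     ] [0.51964879 0.06801558 0.052     ]
shift mm [ 42.6  -8.7 236.5] rot [0.0006 0.0006 0.0016] pos [0.4583 0.2056 0.2495] q6 2.01
 yaw now -0.0364 z-tilt [-0.0007 -0.0005]
```

Request:
{"op": "play_rows", "data": {"steps": "20 -6 60 0 0 0 87; 42 -7 120 0 0 0 87; 42 -7 180 0 0 0 87; 42 -7 236 0 0 0 87; 42 -7 236 0 0 0 87; 42 -7 236 0 0 0 87"}}

```text
time: 3.48
position: [0.5022, 0.2115, 0.0155]
tool_rot: [1.0, -0.019, 0.001, -0.0]
ft_force: [0.3, -0.1, 0.7]
finger_gap: 0.989
grip_force: 0.0
```

```bash
python3 - <<'E'
from h import *
move([.501,.2126,.013],-.042)
E
```

```text
shift mm [-1.2 -1.   2.5] rot [-0.0007 -0.0017  0.0045] pos [0.5022 0.2115 0.0155] q6 1.99
 yaw now -0.0375 z-tilt [0.0018 0.0007]
```

Request:
{"op": "play_rows", "data": {"steps": "0 0 2 0 0 0 20; 0 0 2 0 0 0 20; 0 0 2 0 0 0 20; -20 0 2 0 0 0 20; -40 0 2 0 0 0 20; -60 0 2 0 0 0 20; -80 0 2 0 0 0 20; -80 0 2 0 0 0 20"}}

```text
time: 4.47
position: [0.4199, 0.2148, 0.0119]
tool_rot: [1.0, -0.018, -0.0, 0.0]
ft_force: [0.1, 0.3, -0.3]
finger_gap: 0.23
grip_force: 0.0
```

Request:
{"op": "play_rows", "data": {"steps": "-4 0 0 0 0 0 20; -8 0 0 0 0 0 20; -8 0 0 0 0 0 20"}}

```text
time: 4.85
position: [0.4131, 0.2152, 0.0117]
tool_rot: [1.0, -0.018, -0.0, 0.0]
ft_force: [0.9, 0.2, -1.4]
finger_gap: 0.225
grip_force: 0.0
```

```bash
python3 - <<'E'
from h import *
c=calibration("wrist"); im=get_image("wrist"); cv2.imwrite("pics/w2.png",im)
print(state()["position"],proj(c,[.499,.2126,.03],True))
E
```

```text
[0.41327747 0.21518217 0.01166174] [255.66179441  83.48422847]
```

View pics/w2.png

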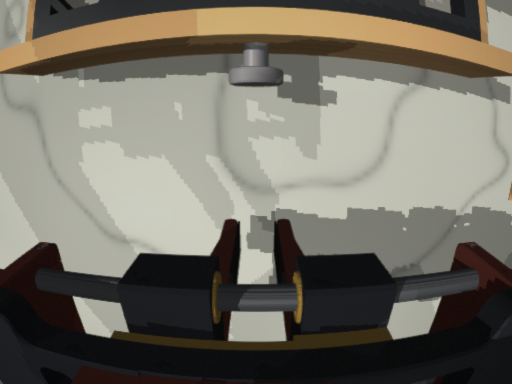

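The knob is still in place at (256,76): I pulled before the fingers had closed. I'll open, return, and close for longer.

Request:
{"op": "play_rows", "data": {"steps": "0 0 0 0 0 0 60; 0 0 0 0 0 0 60; 0 0 0 0 0 0 60; 0 0 0 0 0 0 60; 30 0 0 0 0 0 60; 60 1 0 0 0 0 60; 88 1 0 0 0 0 60; 88 1 0 0 0 0 60"}}

```text
time: 5.9
position: [0.5029, 0.2111, 0.0118]
tool_rot: [1.0, -0.019, 0.001, -0.0]
ft_force: [0.2, -0.6, -0.2]
finger_gap: 0.681
grip_force: 0.0
```

Request:
{"op": "play_rows", "data": {"steps": "0 0 0 0 0 0 15; 0 0 0 0 0 0 15; 0 0 0 0 0 0 15; 0 0 0 0 0 0 15; 0 0 0 0 0 0 15; 0 0 0 0 0 0 15; 0 0 0 0 0 0 15; 0 0 0 0 0 0 15"}}

```text
time: 6.9
position: [0.5011, 0.2125, 0.0117]
tool_rot: [1.0, -0.018, 0.0, -0.001]
ft_force: [0.4, 8.7, -3.3]
finger_gap: 0.284
grip_force: 30.0
```

Request:
{"op": "play_rows", "data": {"steps": "-15 0 0 0 0 0 15; -30 0 0 0 0 0 15; -45 0 0 0 0 0 15; -60 0 0 0 0 0 15; -72 0 0 0 0 0 15; -80 0 0 0 0 0 15; -80 0 0 0 0 0 15"}}

```text
time: 7.78
position: [0.4214, 0.2158, 0.0117]
tool_rot: [1.0, -0.018, 0.001, -0.001]
ft_force: [-1.2, 12.6, -6.4]
finger_gap: 0.288
grip_force: 30.0
```

Request:
{"op": "play_rows", "data": {"steps": "-4 0 0 0 0 0 15; -8 0 0 0 0 0 15; -12 0 0 0 0 0 15; -12 0 0 0 0 0 15"}}

```text
time: 8.28
position: [0.4102, 0.2163, 0.0118]
tool_rot: [1.0, -0.018, 0.001, -0.001]
ft_force: [0.2, 12.4, -7.4]
finger_gap: 0.282
grip_force: 30.0
```

Request:
{"op": "play_rows", "data": {"steps": "-4 0 0 0 0 0 15; -8 0 0 0 0 0 15; -12 0 0 0 0 0 15; -12 0 0 0 0 0 15"}}

```text
time: 8.78
position: [0.403, 0.2168, 0.0121]
tool_rot: [1.0, -0.018, 0.006, -0.002]
ft_force: [18.8, -2.6, -18.9]
finger_gap: 0.284
grip_force: 30.0
```

Stop reached. Releasing and rising to look into the drawer.

Request:
{"op": "play_rows", "data": {"steps": "5 0 0 0 0 0 60; 5 0 0 0 0 0 60; 5 0 0 0 0 0 60; 5 0 0 0 0 0 70; 5 0 -60 0 0 0 80; 5 0 -120 0 0 0 80; 5 0 -180 0 0 0 80; 5 0 -240 0 0 0 80"}}

```text
time: 9.78
position: [0.4014, 0.2143, 0.2537]
tool_rot: [1.0, -0.018, -0.0, 0.0]
ft_force: [0.9, 1.6, -0.2]
finger_gap: 0.908
grip_force: 0.0
```

Request:
{"op": "play_rows", "data": {"steps": "-10 0 -60 0 0 0 80; -10 0 -100 0 0 0 80; -10 0 -100 0 0 0 80; -10 0 -100 0 0 0 80"}}

```text
time: 10.28
position: [0.3913, 0.2146, 0.3506]
tool_rot: [1.0, -0.018, -0.001, 0.0]
ft_force: [-0.5, -0.2, -0.2]
finger_gap: 0.907
grip_force: 0.0
```

```bash
python3 - <<'E'
from h import *
c=calibration("wrist"); im=get_image("wrist")
print(state()["position"],proj(c,[.401,.2165,.03],True),proj(c,[.47,.2165,.038],True))
cv2.imwrite("pics/w3.png",cv2.resize(im,(800,600)))
np.save("w3.npy",im); import pickle; pickle.dump(c,open("w3.pkl","wb"))
E
```

```text
[0.39114205 0.21446292 0.35010817] [255.37129108 146.51889699] [253.71513666 104.20025402]
```

View pics/w3.png

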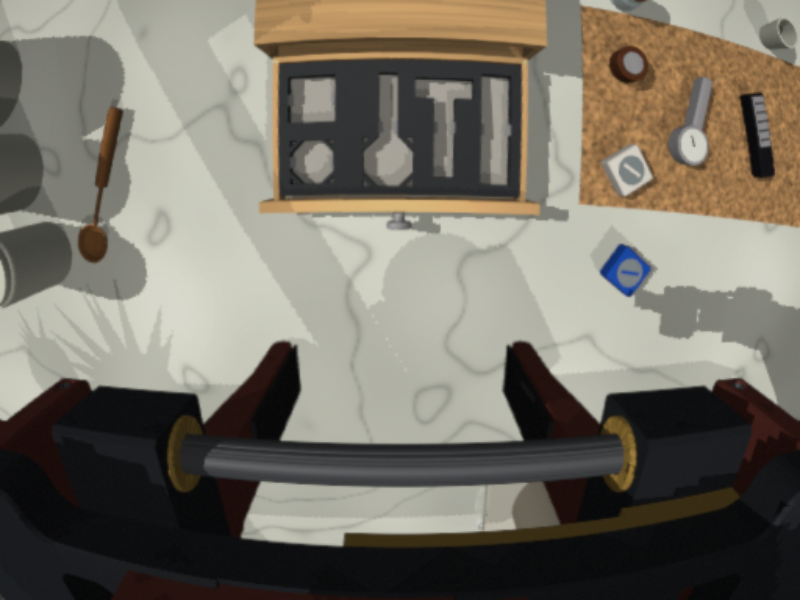

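The picture (scaled by 1.56) shows all five cutouts clear: timer square (313,100), mill round (313,160), probe (388,140), peeler T (443,130, not needed) and zester (494,130). The knob is at (398,222). Next is a closer view to measure the cutouts.

Request:
{"op": "play_rows", "data": {"steps": "0 0 60 0 0 0 80; 0 0 120 0 0 0 80; 5 0 180 0 0 0 80; 5 0 190 0 0 0 80; 5 0 190 0 0 0 80; 5 0 190 0 0 0 80"}}

```text
time: 11.08
position: [0.3982, 0.2154, 0.1635]
tool_rot: [1.0, -0.018, 0.001, -0.001]
ft_force: [-0.3, -0.1, -0.2]
finger_gap: 0.913
grip_force: 0.0
```

```bash
python3 - <<'E'
from h import *
import pickle
c=calibration("wrist"); im=get_image("wrist")
print(state()["position"])
pickle.dump((c,im),open("d.pkl","wb"))
# rectify to world, plane z=.038 , 4 px/mm, axes: right=-y, down=-x
def rect(c,im,x0,x1,y0,y1,z,s):
    H=int((x1-x0)*s);W=int((y1-y0)*s)
    gx=x1-np.arange(H)/s; gy=y1-np.arange(W)/s
    X,Y=np.meshgrid(gx,gy,indexing='ij')
    V=np.stack([X,Y,np.full_like(X,z)],-1)@np.array(c["R"]).T+c["t"]
    rr=np.hypot(V[...,0],V[...,1]);th=np.arctan2(rr,V[...,2])
    u=c["cx"]+c["fx"]*V[...,0]/rr*th; v=c["cy"]+c["fy"]*V[...,1]/rr*th
    return cv2.remap(im,u.astype(np.float32),v.astype(np.float32),cv2.INTER_LINEAR)
r=rect(c,im,.39,.58,.07,.365,.038,2700)
cv2.imwrite("pics/d1.png",r); print(r.shape)
E
cat >> h.py <<'E'
def rect(c,im,x0,x1,y0,y1,z,s,fish=True):
    H=int((x1-x0)*s);W=int((y1-y0)*s)
    X,Y=np.meshgrid(x1-np.arange(H)/s,y1-np.arange(W)/s,indexing='ij')
    V=np.stack([X,Y,np.full_like(X,z)],-1)@np.array(c["R"]).T+c["t"]
    rr=np.hypot(V[...,0],V[...,1]);k=np.arctan2(rr,V[...,2])/rr if fish else 1/V[...,2]
    return cv2.remap(im,(c["cx"]+c["fx"]*V[...,0]*k).astype(np.float32),(c["cy"]+c["fy"]*V[...,1]*k).astype(np.float32),cv2.INTER_LINEAR)
E
```

```text
[0.3983039  0.21545164 0.16359477]
(512, 796, 3)
```

View pics/d1.png

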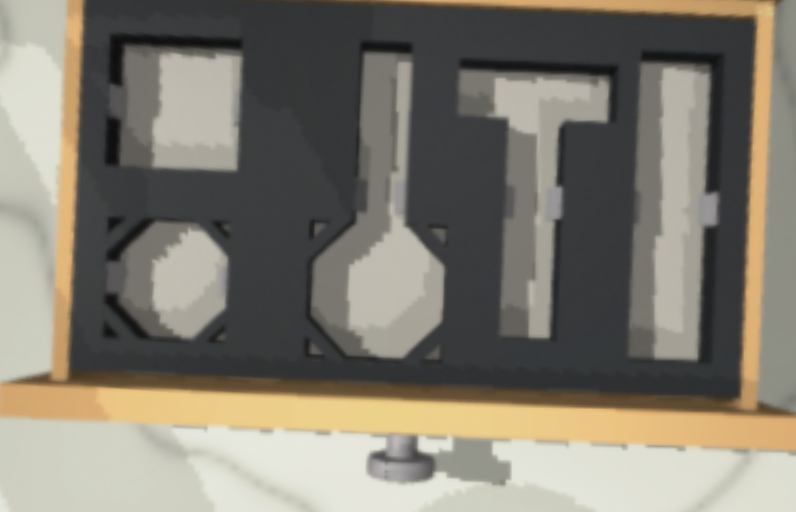

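The rectified view (2.7 px/mm, z = 38 mm) gives hole sizes that match: timer 49.2 mm, zester 30.6 mm, mill 45.7 mm. Centres are timer (174,102), mill (167,280), probe origin (380,194) and zester (676,207). The drawer yaw is −0.037. Next I'll look over the mat.

Request:
{"op": "play_rows", "data": {"steps": "0 0 -50 0 0 0 80; 10 50 -80 0 0 0 80; 20 110 -80 0 0 0 80; 30 170 -80 0 0 0 80; 40 230 -80 0 0 0 80; 50 290 -80 0 0 0 80; 50 350 -80 0 0 0 80; 50 365 -80 0 0 0 80"}}

```text
time: 12.12
position: [0.4343, -0.1549, 0.2435]
tool_rot: [1.0, -0.02, 0.002, 0.001]
ft_force: [0.3, -0.2, -0.1]
finger_gap: 0.91
grip_force: 0.0
```

Request:
{"op": "play_rows", "data": {"steps": "0 0 0 0 0 0 80; 0 0 0 0 0 0 80"}}

```text
time: 12.38
position: [0.4339, -0.1506, 0.2422]
tool_rot: [1.0, -0.018, 0.0, -0.0]
ft_force: [0.2, -0.3, -0.1]
finger_gap: 0.908
grip_force: 0.0
```

```bash
python3 - <<'E'
from h import *
c=calibration("wrist"); im=get_image("wrist")
print(state()["position"])
r=rect(c,im,.41,.68,-.33,.0,.029,2200); cv2.imwrite("pics/m1.png",r); print(r.shape)
E
```

```text
[ 0.43390971 -0.15044787  0.24201151]
(594, 726, 3)
```

View pics/m1.png

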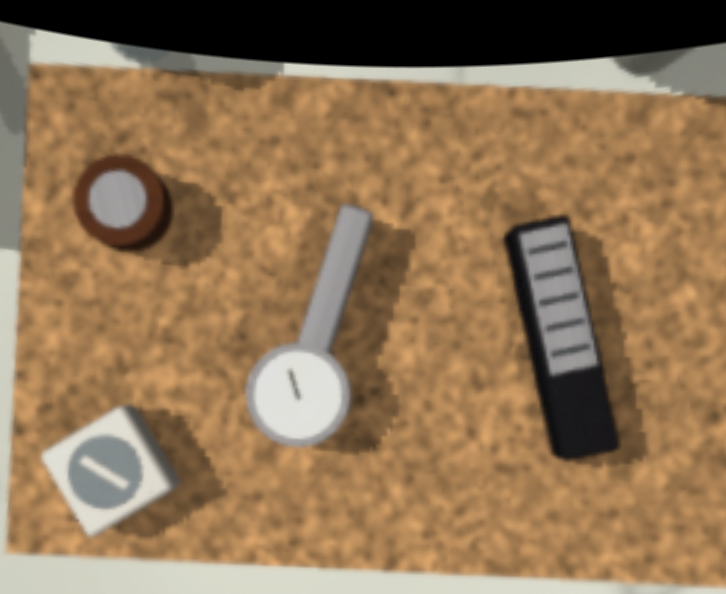

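The rectified mat view (2.2 px/mm) shows the mill at (118,199), timer centre (106,472) turned by about 31°, probe dial (298,394) with stem tip (358,210), and zester from (541,224) to (586,453). I'll start with the probe, hovering to refine its position.

```bash
python3 - <<'E'
from h import *
move([.5351,-.1466,.12],-.315)
E
```

```text
shift mm [100.9  -7.3 122.1] rot [-2.000e-04 -4.000e-04  2.805e-01] pos [ 0.4339 -0.1504  0.242 ] q6 1.25
 yaw now -0.0345 z-tilt [0.0004 0.0001]
```

Request:
{"op": "play_rows", "data": {"steps": "40 -3 40 0 0 0.1 80; 80 -7 80 0 0 0.2 80; 101 -7 122 0 0 0.28 80; 101 -7 122 0 0 0.28 80; 101 -7 122 0 0 0.28 80"}}

```text
time: 13.05
position: [0.5348, -0.1476, 0.1206]
tool_rot: [0.988, -0.156, -0.0, -0.0]
ft_force: [0.2, 1.0, -0.1]
finger_gap: 0.91
grip_force: 0.0
```

```bash
cat >> h.py <<'E'
def hover(name,zc=.029,dx=.06):
    """tool-aligned rectified view at 5 px/mm round the TCP's foot: up = tool x, right = tool y"""
    c=calibration("wrist"); im=get_image("wrist"); s=state(); R=Rn.from_quat(s["tool_rot"]).as_matrix()
    a=np.array([R[0,0],R[1,0]]); b=np.array([R[0,1],R[1,1]]); p=s["position"]; n=4000; N=560
    i,j=np.meshgrid((N/2-np.arange(N))/n,(np.arange(N)-N/2)/n,indexing='ij')
    W=np.stack([p[0]+i*a[0]+j*b[0],p[1]+i*a[1]+j*b[1],np.full_like(i,zc)],-1)
    V=W@np.array(c["R"]).T+c["t"]; rr=np.hypot(V[...,0],V[...,1]); k=np.arctan2(rr,V[...,2])/rr
    r=cv2.remap(im,(c["cx"]+c["fx"]*V[...,0]*k).astype(np.float32),(c["cy"]+c["fy"]*V[...,1]*k).astype(np.float32),cv2.INTER_LINEAR)
    cv2.imwrite(name,r); print("pos",p.round(4),"yaw",np.arctan2(a[1],a[0]).round(4)); return r
E
python3 - <<'E'
from h import *
hover("pics/p1.png")
E
```

```text
pos [ 0.5351 -0.148   0.1213] yaw -0.3141
```

View pics/p1.png

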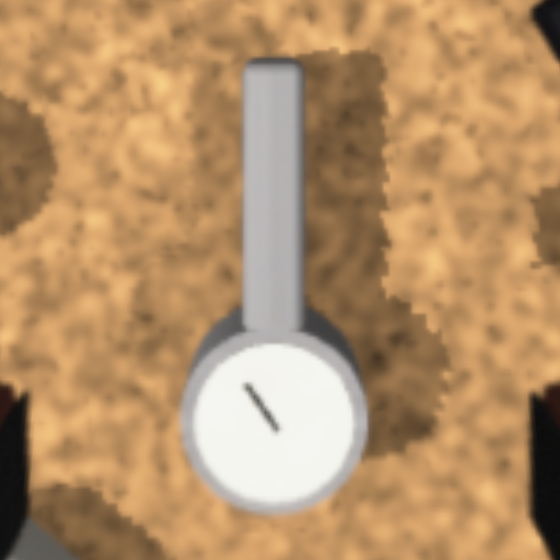

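The hover view (4 px/mm) shows the probe aligned: dial (275,420), tip (274,62), so its origin is at (274,277), 1 mm ahead of and 1.5 mm beside the TCP.

Request:
{"op": "play_rows", "data": {"steps": "1 -1.5 30 0 0 0 36; 1 -1.5 60 0 0 0 36; 1 -1.5 85 0 0 0 36; 1 -1.5 103 0 0 0 36; 1 -1.5 103 0 0 0 36; 1 -1.5 103 0 0 0 36; 1 -1.5 103 0 0 0 8; 1 -1.5 103 0 0 0 8"}}

```text
time: 14.1
position: [0.5369, -0.1475, 0.0174]
tool_rot: [0.988, -0.157, 0.001, 0.0]
ft_force: [-0.3, -0.2, -0.6]
finger_gap: 0.218
grip_force: 0.0
```

Request:
{"op": "play_rows", "data": {"steps": "0 0 0 0 0 0 8; 0 0 0 0 0 0 8; 0 0 0 0 0 0 8; 0 0 0 0 0 0 8; 0 0 0 0 0 0 8; 0 0 0 0 0 0 8"}}

```text
time: 14.85
position: [0.5367, -0.1474, 0.0172]
tool_rot: [0.988, -0.157, 0.0, 0.0]
ft_force: [-0.9, 0.6, 6.5]
finger_gap: 0.183
grip_force: 30.0
```

Request:
{"op": "play_rows", "data": {"steps": "0 0 -40 0 0 0 8; 0 0 -90 0 0 0 8; 0 0 -130 0 0 0 8; 0 0 -130 0 0 0 8"}}

```text
time: 15.35
position: [0.5383, -0.1479, 0.1495]
tool_rot: [0.988, -0.157, 0.003, 0.0]
ft_force: [1.2, 0.3, -2.3]
finger_gap: 0.178
grip_force: 30.0
```

```bash
python3 - <<'E'
from h import *
move([.5087,.2241,.12],-.037)
E
```

```text
shift mm [-144.  -344.3   28.7] rot [ 0.0006 -0.0059 -0.2792] pos [ 0.5383 -0.1479  0.1495] q6 1.6
 yaw now -0.3162 z-tilt [ 0.0057 -0.0017]
```

Request:
{"op": "play_rows", "data": {"steps": "-23 -54 0 0 0 -0.05 8; -46 -110 0 0 0 -0.1 8; -69 -165 0 0 0 -0.15 8; -92 -220 0 0 0 -0.2 8; -115 -275 0 0 0 -0.25 8; -138 -330 0 0 0 -0.28 8; -144 -344 15 0 0 -0.28 8; -144 -344 29 0 0 -0.28 8"}}

```text
time: 16.35
position: [0.5053, 0.2245, 0.1155]
tool_rot: [1.0, -0.017, -0.001, 0.001]
ft_force: [0.4, -0.7, -1.9]
finger_gap: 0.183
grip_force: 30.0
```

Request:
{"op": "play_rows", "data": {"steps": "0 0 0 0 0 0 8; 0 0 0 0 0 0 8; 0 0 0 0 0 0 8"}}

```text
time: 16.73
position: [0.5071, 0.2235, 0.1181]
tool_rot: [1.0, -0.019, 0.0, -0.0]
ft_force: [0.1, 0.4, -1.7]
finger_gap: 0.181
grip_force: 30.0
```

```bash
python3 - <<'E'
from h import *
move([.5087,.2241,.055],-.037)
E
```

```text
shift mm [ 1.6 -0.7 63.1] rot [-0.0002 -0.0006 -0.0008] pos [0.5071 0.2235 0.1181] q6 2.0
 yaw now -0.0378 z-tilt [0.0006 0.0002]
```

Request:
{"op": "play_rows", "data": {"steps": "1.5 -0.5 20 0 0 0 8; 1.5 -0.5 40 0 0 0 8; 1.5 -0.5 58 0 0 0 8; 1.5 -0.5 58 0 0 0 8; 1.5 -0.5 58 0 0 0 8"}}

```text
time: 17.35
position: [0.5085, 0.2249, 0.0601]
tool_rot: [1.0, -0.018, 0.0, -0.0]
ft_force: [0.4, 0.6, -1.5]
finger_gap: 0.18
grip_force: 30.0
```

Request:
{"op": "play_rows", "data": {"steps": "0 0 3 0 0 0 8; 0 0 6 0 0 0 8; 0 0 8 0 0 0 8; 0 0 8 0 0 0 8"}}

```text
time: 17.85
position: [0.5082, 0.2249, 0.0517]
tool_rot: [1.0, -0.018, 0.0, -0.0]
ft_force: [-0.2, -0.2, -1.4]
finger_gap: 0.179
grip_force: 30.0
```

Request:
{"op": "play_rows", "data": {"steps": "0 -0.5 2 0 0 0 8; 0 -0.5 4 0 0 0 8; 0 -0.5 6 0 0 0 8; 0 -0.5 6 0 0 0 8"}}

```text
time: 18.35
position: [0.5093, 0.2253, 0.0461]
tool_rot: [1.0, -0.018, 0.001, -0.0]
ft_force: [4.1, -3.8, 2.5]
finger_gap: 0.182
grip_force: 30.0
```

Request:
{"op": "play_rows", "data": {"steps": "0 1 0 0 0 0 8; 0 1 2 0 0 0 8; 0 1 4 0 0 0 8; 0 1 4 0 0 0 8"}}

```text
time: 18.85
position: [0.5091, 0.2248, 0.0421]
tool_rot: [1.0, -0.018, 0.001, -0.001]
ft_force: [3.8, -0.3, 3.8]
finger_gap: 0.177
grip_force: 30.0
```

Request:
{"op": "play_rows", "data": {"steps": "0 0 0 0 0 0 28; 0 0 0 0 0 0 28; 0 0 0 0 0 0 28; 0 0 -20 0 0 0 28; 0 0 -35 0 0 0 0; 0 0 -35 0 0 0 0; 0 0 -35 0 0 0 0; 0 0 -35 0 0 0 0"}}

```text
time: 19.85
position: [0.5076, 0.2241, 0.0761]
tool_rot: [1.0, -0.018, -0.0, 0.0]
ft_force: [-0.7, 0.2, 0.6]
finger_gap: 0.008
grip_force: 0.0
```

Request:
{"op": "play_rows", "data": {"steps": "0 0 0 0 0 0 0; 0 0 8 0 0 0 0; 0 0 16 0 0 0 0; 0 0 20 0 0 0 0; 0 0 20 0 0 0 0"}}

```text
time: 20.48
position: [0.5077, 0.2242, 0.0561]
tool_rot: [1.0, -0.018, -0.0, 0.0]
ft_force: [0.1, -0.5, 0.1]
finger_gap: 0.003
grip_force: 0.0
```

Request:
{"op": "play_rows", "data": {"steps": "0 0 1.5 0 0 0 0; 0 0 3 0 0 0 0; 0 0 4.5 0 0 0 0; 0 0 6 0 0 0 0; 0 0 6 0 0 0 0"}}

```text
time: 21.1
position: [0.508, 0.2243, 0.0506]
tool_rot: [1.0, -0.018, 0.0, 0.0]
ft_force: [0.5, 1.1, 0.2]
finger_gap: 0.008
grip_force: 0.0
```

Request:
{"op": "play_rows", "data": {"steps": "0 0 1 0 0 0 0; 0 0 2 0 0 0 0; 0 0 2 0 0 0 0"}}

```text
time: 21.48
position: [0.5091, 0.2244, 0.0502]
tool_rot: [1.0, -0.018, 0.001, -0.0]
ft_force: [-2.3, -3.4, 15.4]
finger_gap: 0.004
grip_force: 7.4
```

Home: the top is at 50.2 mm with 15 N on it. Next is the zester.

Request:
{"op": "play_rows", "data": {"steps": "0 0 -50 0 0 0 0; 0 0 -100 0 0 0 40; 0 60 -100 0 0 -0.05 60; 0 120 -100 0 0 -0.1 60; 0 180 -100 0 0 -0.15 60; 0 240 -100 0 0 -0.2 60; 0 300 -100 0 0 -0.23 60; 0 360 -100 0 0 -0.23 60"}}

```text
time: 22.48
position: [0.4948, -0.1374, 0.1489]
tool_rot: [0.995, 0.097, 0.0, 0.0]
ft_force: [0.3, 0.2, -0.1]
finger_gap: 0.684
grip_force: 0.0
```

```bash
python3 - <<'E'
from h import *
move([.5261,-.2561,.12],.2)
E
```

```text
shift mm [  7.8 122.5  28.9] rot [ 0.0002 -0.0006 -0.0059] pos [ 0.4948 -0.1374  0.1489] q6 1.08
 yaw now 0.1941 z-tilt [ 0.0007 -0.0001]
```

Request:
{"op": "play_rows", "data": {"steps": "4 60 0 0 0 0 60; 8 122 20 0 0 0 60; 8 122 29 0 0 0 60; 8 122 29 0 0 0 60; 8 122 29 0 0 0 60"}}

```text
time: 23.1
position: [0.526, -0.2522, 0.1199]
tool_rot: [0.995, 0.097, -0.0, -0.0]
ft_force: [0.3, 1.0, 0.1]
finger_gap: 0.687
grip_force: 0.0
```

```bash
python3 - <<'E'
from h import *
r=hover("pics/z1.png")
E
```

```text
pos [ 0.5263 -0.2523  0.1201] yaw 0.1954
```

View pics/z1.png

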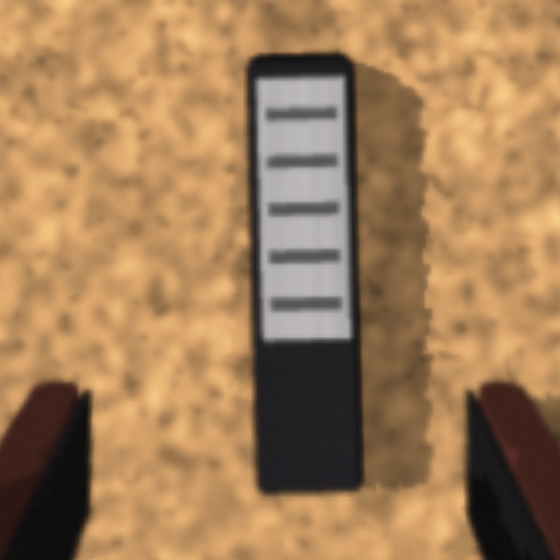

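The hover view shows the zester from row 58 to 491, centred at column 305: 1.4 mm ahead of and 6.4 mm beside the TCP, turned 0.021.

Request:
{"op": "play_rows", "data": {"steps": "1.5 6.5 30 0 0 -0.02 50; 1.5 6.5 60 0 0 -0.02 50; 1.5 6.5 85 0 0 -0.02 50; 1.5 6.5 103 0 0 -0.02 50; 1.5 6.5 103 0 0 -0.02 50; 1.5 6.5 103 0 0 -0.02 50; 1.5 6.5 103 0 0 -0.02 20; 1.5 6.5 103 0 0 -0.02 20"}}

```text
time: 24.15
position: [0.5295, -0.26, 0.0174]
tool_rot: [0.994, 0.107, 0.001, 0.0]
ft_force: [-0.1, 0.3, -0.3]
finger_gap: 0.384
grip_force: 0.0
```

Request:
{"op": "play_rows", "data": {"steps": "0 0 0 0 0 0 20; 0 0 0 0 0 0 20; 0 0 0 0 0 0 20; 0 0 0 0 0 0 20; 0 0 0 0 0 0 20"}}

```text
time: 24.78
position: [0.5293, -0.2598, 0.0172]
tool_rot: [0.994, 0.107, 0.0, 0.0]
ft_force: [-0.9, 0.3, 5.4]
finger_gap: 0.315
grip_force: 30.0
```

Request:
{"op": "play_rows", "data": {"steps": "0 0 -40 0 0 0 20; 0 0 -90 0 0 0 20; 0 0 -130 0 0 0 20; 0 0 -130 0 0 0 20"}}

```text
time: 25.28
position: [0.5309, -0.2607, 0.1497]
tool_rot: [0.994, 0.107, 0.003, 0.002]
ft_force: [-0.9, 0.4, -1.8]
finger_gap: 0.316
grip_force: 30.0
```

```bash
python3 - <<'E'
from h import *
move([.5037,.1147,.12],-.037)
E
```

```text
shift mm [  52.9 -372.7   28.5] rot [ 0.0033 -0.0051  0.2508] pos [ 0.5309 -0.2607  0.1497] q6 0.88
 yaw now 0.2138 z-tilt [ 0.0054 -0.0028]
```

Request:
{"op": "play_rows", "data": {"steps": "8 -60 0 0 0 0.04 20; 16 -120 0 0 0 0.08 20; 24 -180 0 0 0 0.12 20; 32 -240 0 0 0 0.16 20; 40 -300 0 0 0 0.2 20; 48 -345 0 0 0 0.24 20; 52 -373 15 0 0 0.25 20; 52.5 -373 28 0 0 0.25 20"}}

```text
time: 26.28
position: [0.5, 0.1173, 0.1168]
tool_rot: [1.0, -0.017, -0.001, 0.0]
ft_force: [-0.1, 0.3, -1.5]
finger_gap: 0.316
grip_force: 30.0
```

Request:
{"op": "play_rows", "data": {"steps": "0 0 0 0 0 0 20; 0 0 0 0 0 0 20; 0 0 0 0 0 0 20"}}

```text
time: 26.65
position: [0.5016, 0.1151, 0.119]
tool_rot: [1.0, -0.019, 0.0, -0.0]
ft_force: [-0.1, -1.1, -0.8]
finger_gap: 0.313
grip_force: 30.0
```

```bash
python3 - <<'E'
from h import *
move([.5033,.1147,.06],-.037)
E
```

```text
shift mm [ 1.7  0.4 59. ] rot [-0.0001 -0.0006 -0.0006] pos [0.5016 0.1151 0.119 ] q6 1.81
 yaw now -0.0376 z-tilt [0.0006 0.0001]
```

Request:
{"op": "play_rows", "data": {"steps": "1.5 0.5 20 0 0 0 20; 1.5 0.5 40 0 0 0 20; 1.5 0.5 60 0 0 0 20; 1.5 0.5 60 0 0 0 20; 1.5 0.5 60 0 0 0 20; 1.5 0.5 63 0 0 0 20; 1.5 0.5 66 0 0 0 20; 1.5 0.5 66 0 0 0 20"}}

```text
time: 27.65
position: [0.5036, 0.1155, 0.0532]
tool_rot: [1.0, -0.018, 0.001, -0.0]
ft_force: [2.1, 0.3, 2.7]
finger_gap: 0.318
grip_force: 30.0
```

Request:
{"op": "play_rows", "data": {"steps": "0 0 2 0 0 0 20; 0 0 4 0 0 0 20; 0 0 4 0 0 0 20"}}

```text
time: 28.02
position: [0.5039, 0.1154, 0.0491]
tool_rot: [1.0, -0.018, 0.001, -0.0]
ft_force: [3.7, -2.7, 5.1]
finger_gap: 0.315
grip_force: 30.0
```

Request:
{"op": "play_rows", "data": {"steps": "0 0.5 2 0 0 0 20; 0 0.5 4 0 0 0 20; 0 0.5 6 0 0 0 20; 0 0.5 6 0 0 0 20"}}

```text
time: 28.52
position: [0.5058, 0.1151, 0.0455]
tool_rot: [1.0, -0.018, 0.003, -0.0]
ft_force: [0.4, -3.6, 28.8]
finger_gap: 0.317
grip_force: 30.0
```

Request:
{"op": "play_rows", "data": {"steps": "0 0 -3 0 0 0 38; 0 0 -3 0 0 0 38; 0 0 -3 0 0 0 38; 0 0 -3 0 0 0 38; 0 0 -40 0 0 0 38; 0 0 -40 0 0 0 0; 0 0 -40 0 0 0 0; 0 0 -40 0 0 0 0"}}

```text
time: 29.52
position: [0.502, 0.1147, 0.0818]
tool_rot: [1.0, -0.018, -0.001, 0.0]
ft_force: [-0.0, -0.3, -0.2]
finger_gap: 0.134
grip_force: 0.0
```

```bash
python3 - <<'E'
from h import *
im=get_image("wrist"); c=calibration("wrist"); print(state()["position"])
cv2.imwrite("pics/z2.png",rect(c,im,.39,.58,.07,.27,.05,3000))
E
```

```text
[0.50199753 0.11474926 0.08178764]
```

View pics/z2.png

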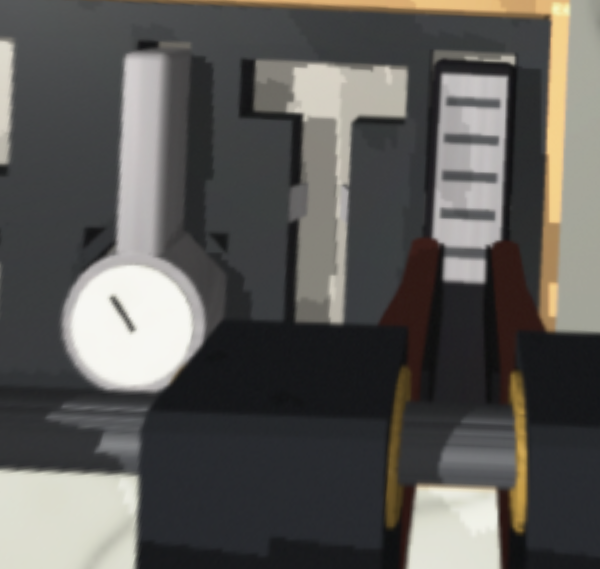

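The picture shows the zester in its slot with a pale gap at its far end (row 55), so it sits slightly toward −x. I'll press and watch height and force.

Request:
{"op": "play_rows", "data": {"steps": "1.5 0 10 0 0 0 0; 1.5 0 18 0 0 0 0; 1.5 0 22 0 0 0 0; 1.5 0 24 0 0 0 0; 1.5 0 24 0 0 0 0"}}

```text
time: 30.2
position: [0.5041, 0.1148, 0.0586]
tool_rot: [1.0, -0.018, -0.0, 0.0]
ft_force: [0.3, 0.4, -0.3]
finger_gap: 0.006
grip_force: 0.0
```

Request:
{"op": "play_rows", "data": {"steps": "0 0 1 0 0 0 0; 0 0 2 0 0 0 0; 0 0 2 0 0 0 0"}}

```text
time: 30.58
position: [0.5043, 0.1149, 0.0568]
tool_rot: [1.0, -0.018, 0.0, -0.0]
ft_force: [-0.9, -0.5, 1.3]
finger_gap: 0.003
grip_force: 0.2
```

Request:
{"op": "play_rows", "data": {"steps": "0 0 1 0 0 0 0; 0 0 2 0 0 0 0; 0 0 2 0 0 0 0"}}

```text
time: 30.95
position: [0.504, 0.1148, 0.0549]
tool_rot: [1.0, -0.018, -0.0, 0.0]
ft_force: [-1.2, 0.2, 4.3]
finger_gap: 0.007
grip_force: 1.8
```

Request:
{"op": "play_rows", "data": {"steps": "0 0 1 0 0 0 0; 0 0 1 0 0 0 0"}}

```text
time: 31.2
position: [0.5041, 0.1149, 0.0538]
tool_rot: [1.0, -0.018, -0.0, -0.0]
ft_force: [-0.6, 0.6, 6.0]
finger_gap: 0.001
grip_force: 2.6
```

Moving down steadily against the leaves.

Request:
{"op": "play_rows", "data": {"steps": "0 0 1 0 0 0 0; 0 0 2 0 0 0 0; 0 0 3 0 0 0 0; 0 0 3 0 0 0 0"}}

```text
time: 31.7
position: [0.5042, 0.1148, 0.0505]
tool_rot: [1.0, -0.018, -0.0, 0.0]
ft_force: [0.2, 0.3, 0.4]
finger_gap: 0.002
grip_force: 0.3
```

Request:
{"op": "play_rows", "data": {"steps": "0 0 1 0 0 0 0; 0 0 1.5 0 0 0 0; 0 0 1.5 0 0 0 0"}}

```text
time: 32.08
position: [0.5051, 0.1147, 0.0502]
tool_rot: [1.0, -0.018, 0.001, -0.0]
ft_force: [-1.7, -2.2, 14.0]
finger_gap: 0.006
grip_force: 6.9
```

Zester home as well. Next, the timer.

Request:
{"op": "play_rows", "data": {"steps": "0 0 -50 0 0 -0.05 0; 0 0 -100 0 0 -0.1 40; 0 50 -100 0 0 -0.2 70; 0 100 -100 0 0 -0.3 70; 0 150 -100 0 0 -0.45 70; 0 150 -100 0 0 -0.55 70; 0 150 -100 0 0 -0.58 70; 0 150 -100 0 0 -0.58 70"}}

```text
time: 33.08
position: [0.4987, -0.0347, 0.149]
tool_rot: [0.963, 0.268, -0.0, -0.0]
ft_force: [-0.8, 0.9, -0.2]
finger_gap: 0.766
grip_force: 0.0
```

```bash
python3 - <<'E'
from h import *
move([.4665,-.0482,.12],.55)
E
```

```text
shift mm [-34.5  -5.1  29. ] rot [-0.0002  0.0002 -0.0069] pos [ 0.4987 -0.0347  0.149 ] q6 0.93
 yaw now 0.5431 z-tilt [-0.0003  0.    ]
```

Request:
{"op": "play_rows", "data": {"steps": "-34 -5 20 0 0 0 70; -34 -5 29 0 0 0 70; -34 -5 29 0 0 0 70; -34 -5 29 0 0 0 70"}}

```text
time: 33.58
position: [0.4683, -0.048, 0.1206]
tool_rot: [0.963, 0.269, 0.001, 0.0]
ft_force: [0.0, 0.1, -0.2]
finger_gap: 0.794
grip_force: 0.0
```

```bash
python3 - <<'E'
from h import *
r=hover("pics/t1.png")
E
```

```text
pos [ 0.4683 -0.0481  0.1207] yaw 0.5442
```

View pics/t1.png

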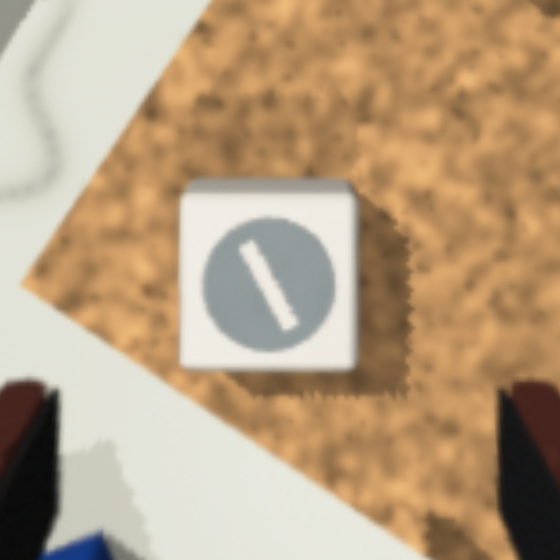

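The timer is white and squared to the tool, with its centre at (269,284): −1 mm in x and −2.75 mm in y. The blue puck stays clear at the lower left.

Request:
{"op": "play_rows", "data": {"steps": "-1 -2.5 30 0 0 0 66; -1 -2.5 60 0 0 0 66; -1 -2.5 85 0 0 0 66; -1 -2.5 103 0 0 0 66; -1 -2.5 103 0 0 0 66; -1 -2.5 103 0 0 0 66; -1 -2.5 103 0 0 0 38; -1 -2.5 103 0 0 0 38"}}

```text
time: 34.62
position: [0.4654, -0.0468, 0.0179]
tool_rot: [0.963, 0.269, 0.001, 0.0]
ft_force: [0.1, 0.4, 0.7]
finger_gap: 0.565
grip_force: 0.0
```

Request:
{"op": "play_rows", "data": {"steps": "0 0 0 0 0 0 38; 0 0 0 0 0 0 38; 0 0 0 0 0 0 38; 0 0 0 0 0 0 38; 0 0 0 0 0 0 38"}}

```text
time: 35.25
position: [0.4653, -0.0468, 0.0177]
tool_rot: [0.963, 0.269, 0.0, 0.0]
ft_force: [-0.6, -0.0, 5.9]
finger_gap: 0.519
grip_force: 30.0
```

Request:
{"op": "play_rows", "data": {"steps": "0 0 -40 0 0 0 38; 0 0 -90 0 0 0 38; 0 0 -130 0 0 0 38; 0 0 -130 0 0 0 38"}}

```text
time: 35.75
position: [0.4669, -0.047, 0.1498]
tool_rot: [0.963, 0.269, 0.003, 0.001]
ft_force: [0.0, -0.4, -2.0]
finger_gap: 0.522
grip_force: 30.0
```

```bash
python3 - <<'E'
from h import *
move([.5420,.3005,.12],-.037)
E
```

```text
shift mm [ 243.9 -258.6   30. ] rot [ 0.0023 -0.0058  0.5808] pos [ 0.4669 -0.047   0.1498] q6 0.9
 yaw now 0.5438 z-tilt [ 0.0061 -0.0007]
```

Request:
{"op": "play_rows", "data": {"steps": "40 -43 0 0 0 0.1 38; 81 -86 0 0 0 0.2 38; 122 -129 0 0 0 0.3 38; 163 -172 0 0 0 0.4 38; 204 -215 0 0 0 0.5 38; 244 -258 0 0 0 0.58 38; 244 -258 20 0 0 0.58 38; 244 -258 30 0 0 0.58 38"}}

```text
time: 36.75
position: [0.5381, 0.299, 0.1139]
tool_rot: [1.0, -0.017, -0.002, 0.001]
ft_force: [0.1, -0.2, -1.7]
finger_gap: 0.521
grip_force: 30.0
```

Request:
{"op": "play_rows", "data": {"steps": "0 0 0 0 0 0 38; 0 0 0 0 0 0 38; 0 0 0 0 0 0 38"}}

```text
time: 37.12
position: [0.5407, 0.2997, 0.1179]
tool_rot: [1.0, -0.019, 0.0, -0.0]
ft_force: [-0.1, 0.8, -0.2]
finger_gap: 0.522
grip_force: 30.0
```

```bash
python3 - <<'E'
from h import *
move([.5427,.3005,.06],-.037)
E
```

```text
shift mm [ 1.9 -0.8 57.9] rot [-0.0005 -0.0009 -0.0002] pos [0.5407 0.2997 0.1179] q6 2.09
 yaw now -0.0372 z-tilt [0.0009 0.0005]
```

Request:
{"op": "play_rows", "data": {"steps": "2 -1 20 0 0 0 38; 2 -1 40 0 0 0 38; 2 -1 58 0 0 0 38; 2 -1 58 0 0 0 38; 2 -1 58 0 0 0 38; 2 -1 61 0 0 0 38; 2 -1 64 0 0 0 38; 2 -1 64 0 0 0 38"}}

```text
time: 38.12
position: [0.5424, 0.3012, 0.0532]
tool_rot: [1.0, -0.018, 0.0, -0.0]
ft_force: [0.2, -0.4, -0.8]
finger_gap: 0.521
grip_force: 30.0
```

Request:
{"op": "play_rows", "data": {"steps": "0 0 2 0 0 0 38; 0 0 4 0 0 0 38; 0 0 4 0 0 0 38"}}

```text
time: 38.5
position: [0.5427, 0.3012, 0.0493]
tool_rot: [1.0, -0.018, 0.0, -0.0]
ft_force: [1.8, 0.3, 0.7]
finger_gap: 0.52
grip_force: 30.0
```

Request:
{"op": "play_rows", "data": {"steps": "0 0 2 0 0 0 38; 0 0 4 0 0 0 38; 0 0 5 0 0 0 38; 0 0 5 0 0 0 38"}}

```text
time: 39.0
position: [0.5428, 0.3015, 0.0448]
tool_rot: [1.0, -0.018, 0.001, -0.0]
ft_force: [0.3, -1.5, 6.1]
finger_gap: 0.521
grip_force: 30.0
```

Request:
{"op": "play_rows", "data": {"steps": "0 0 1 0 0 0 38; 0 0 2 0 0 0 38; 0 0 2 0 0 0 38; 0 0 2 0 0 0 60; 0 0 2 0 0 0 60; 0 0 2 0 0 0 60; 0 0 -18 0 0 0 60; 0 0 -38 0 0 0 60"}}

```text
time: 40.0
position: [0.5425, 0.3013, 0.0837]
tool_rot: [1.0, -0.018, 0.0, -0.0]
ft_force: [-0.5, -0.4, 0.0]
finger_gap: 0.684
grip_force: 0.0
```

Request:
{"op": "play_rows", "data": {"steps": "0 0 0 0 0 0 0; 0 0 0 0 0 0 0; 0 0 0 0 0 0 0; 0 0 0 0 0 0 0; 0 0 10 0 0 0 0; 0 0 18 0 0 0 0; 0 0 22 0 0 0 0; 0 0 22 0 0 0 0"}}

```text
time: 41.0
position: [0.5419, 0.301, 0.0595]
tool_rot: [1.0, -0.018, -0.0, 0.0]
ft_force: [0.3, -0.2, 0.4]
finger_gap: 0.01
grip_force: 0.0
```

Request:
{"op": "play_rows", "data": {"steps": "0 0 2 0 0 0 0; 0 0 4 0 0 0 0; 0 0 6 0 0 0 0; 0 0 6 0 0 0 0"}}

```text
time: 41.5
position: [0.5422, 0.3011, 0.054]
tool_rot: [1.0, -0.018, -0.0, 0.0]
ft_force: [0.3, 0.5, 0.6]
finger_gap: 0.006
grip_force: 0.0
```

Request:
{"op": "play_rows", "data": {"steps": "0 0 1 0 0 0 0; 0 0 2 0 0 0 0; 0 0 3 0 0 0 0; 0 0 3 0 0 0 0"}}

```text
time: 42.0
position: [0.5423, 0.3012, 0.0512]
tool_rot: [1.0, -0.018, 0.0, -0.0]
ft_force: [1.3, 0.6, 0.1]
finger_gap: 0.009
grip_force: 0.1
```

Request:
{"op": "play_rows", "data": {"steps": "0 0 1 0 0 0 0; 0 0 2 0 0 0 0; 0 0 2 0 0 0 0"}}

```text
time: 42.38
position: [0.5429, 0.3013, 0.0503]
tool_rot: [1.0, -0.018, 0.001, -0.0]
ft_force: [-0.8, -2.2, 8.7]
finger_gap: 0.008
grip_force: 4.7
```

Timer home. Now the mill.

Request:
{"op": "play_rows", "data": {"steps": "0 0 0.6 0 0 0 0; 0 0 -50 0 0 0 0; 0 0 -100 0 0 0 40; 5 60 -100 0 0 0 70; 10 120 -100 0 0 0 70; 20 180 -100 0 0 0 70; 30 240 -100 0 0 0 70; 38 300 -100 0 0 0 70"}}

```text
time: 43.38
position: [0.5695, -0.0019, 0.1493]
tool_rot: [1.0, -0.018, 0.0, -0.0]
ft_force: [0.2, 0.2, -0.2]
finger_gap: 0.647
grip_force: 0.0
```

```bash
python3 - <<'E'
from h import *
move([.5895,-.0539,.12],-.037)
E
```

```text
shift mm [21.8 51.2 29.3] rot [-0.     -0.0005  0.0009] pos [ 0.5695 -0.0019  0.1493] q6 1.58
 yaw now -0.0361 z-tilt [ 0.0005 -0.    ]
```

Request:
{"op": "play_rows", "data": {"steps": "22 51 20 0 0 0 70; 22 51 29 0 0 0 70; 22 51 29 0 0 0 70; 22 51 29 0 0 0 70"}}

```text
time: 43.88
position: [0.5893, -0.0504, 0.1204]
tool_rot: [1.0, -0.017, -0.0, -0.0]
ft_force: [-0.1, 0.3, 0.9]
finger_gap: 0.797
grip_force: 0.0
```

```bash
python3 - <<'E'
from h import *
r=hover("pics/mi1.png"); 
g=cv2.medianBlur(cv2.cvtColor(r,cv2.COLOR_BGR2GRAY),7)
print(cv2.HoughCircles(g,cv2.HOUGH_GRADIENT,2,60,param1=80,param2=40,minRadius=40,maxRadius=105))
E
```

```text
pos [ 0.5895 -0.0504  0.1206] yaw -0.0343
[[[293.  267.   88.4]
  [385.  271.   66.2]]]
```

View pics/mi1.png

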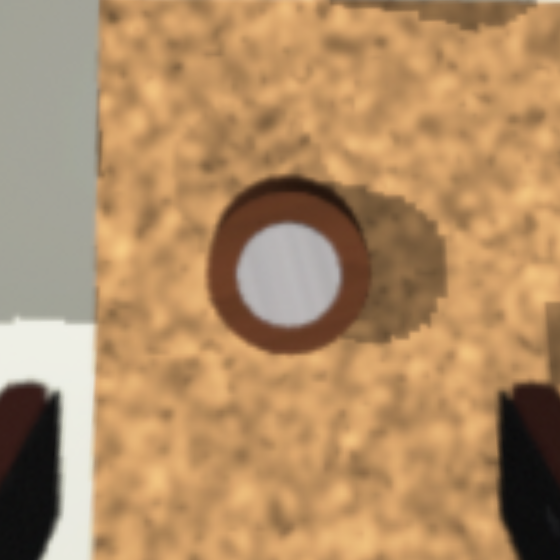

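The mill's disc centre is at (289,274): +1.5 mm in x and +2.2 mm in y.

Request:
{"op": "play_rows", "data": {"steps": "1.5 2 30 0 0 0 62; 1.5 2 60 0 0 0 62; 1.5 2 85 0 0 0 62; 1.5 2 103 0 0 0 62; 1.5 2 103 0 0 0 62; 1.5 2 103 0 0 0 62; 1.5 2 103 0 0 0 34; 1.5 2 103 0 0 0 34"}}

```text
time: 44.92
position: [0.5915, -0.0539, 0.018]
tool_rot: [1.0, -0.018, 0.001, 0.0]
ft_force: [-0.5, 0.8, -0.7]
finger_gap: 0.518
grip_force: 0.0
```

Request:
{"op": "play_rows", "data": {"steps": "0 0 0 0 0 0 34; 0 0 0 0 0 0 34; 0 0 0 0 0 0 34; 0 0 0 0 0 0 34; 0 0 0 0 0 0 34"}}

```text
time: 45.55
position: [0.5914, -0.0539, 0.0178]
tool_rot: [1.0, -0.018, 0.0, 0.0]
ft_force: [-0.9, 1.2, 6.0]
finger_gap: 0.464
grip_force: 30.0
```

Request:
{"op": "play_rows", "data": {"steps": "0 0 -40 0 0 0 34; 0 0 -90 0 0 0 34; 0 0 -130 0 0 0 34; 0 0 -130 0 0 0 34"}}

```text
time: 46.05
position: [0.593, -0.0541, 0.1502]
tool_rot: [1.0, -0.018, 0.003, 0.0]
ft_force: [-0.2, -0.4, -1.8]
finger_gap: 0.467
grip_force: 30.0
```

```bash
python3 - <<'E'
from h import *
move([.4772,.3034,.12],-.037)
E
```

```text
shift mm [-128.9 -353.    29.3] rot [ 0.0005 -0.0061  0.0007] pos [ 0.593  -0.0541  0.1502] q6 1.5
 yaw now -0.0363 z-tilt [ 0.0061 -0.0007]
```

Request:
{"op": "play_rows", "data": {"steps": "-20 -55 0 0 0 0 34; -42 -115 0 0 0 0 34; -64 -175 0 0 0 0 34; -86 -235 0 0 0 0 34; -108 -295 0 0 0 0 34; -128 -353 0 0 0 0 34; -128 -353 20 0 0 0 34; -128 -353 30 0 0 0 34"}}

```text
time: 47.05
position: [0.4739, 0.3035, 0.1147]
tool_rot: [1.0, -0.017, -0.002, 0.001]
ft_force: [-0.4, -0.7, -1.1]
finger_gap: 0.473
grip_force: 30.0
```

Request:
{"op": "play_rows", "data": {"steps": "0 0 0 0 0 0 34; 0 0 0 0 0 0 34; 0 0 0 0 0 0 34"}}

```text
time: 47.42
position: [0.4765, 0.3031, 0.1177]
tool_rot: [1.0, -0.019, 0.0, -0.0]
ft_force: [0.3, -0.8, -2.1]
finger_gap: 0.469
grip_force: 30.0
```

```bash
python3 - <<'E'
from h import *
move([.4777,.3035,.06],-.037)
E
```

```text
shift mm [ 1.1 -0.4 57.7] rot [-0.0005 -0.0008 -0.0005] pos [0.4765 0.3031 0.1177] q6 2.15
 yaw now -0.0375 z-tilt [0.0008 0.0005]
```

Request:
{"op": "play_rows", "data": {"steps": "1 -0.5 20 0 0 0 34; 1 -0.5 40 0 0 0 34; 1 -0.5 58 0 0 0 34; 1 -0.5 58 0 0 0 34; 1 -0.5 58 0 0 0 34; 1 -0.5 61 0 0 0 34; 1 -0.5 64 0 0 0 34; 1 -0.5 64 0 0 0 34"}}

```text
time: 48.42
position: [0.4771, 0.3042, 0.0533]
tool_rot: [1.0, -0.018, 0.0, -0.0]
ft_force: [0.7, 0.3, -1.1]
finger_gap: 0.469
grip_force: 30.0
```

Request:
{"op": "play_rows", "data": {"steps": "0 0 2 0 0 0 34; 0 0 4 0 0 0 34; 0 0 4 0 0 0 34"}}

```text
time: 48.8
position: [0.4771, 0.3041, 0.0492]
tool_rot: [1.0, -0.018, 0.0, -0.0]
ft_force: [1.7, -0.9, 1.6]
finger_gap: 0.473
grip_force: 30.0
```

Request:
{"op": "play_rows", "data": {"steps": "0 0 2 0 0 0 34; 0 0 4 0 0 0 34; 0 0 4 0 0 0 34"}}

```text
time: 49.18
position: [0.4772, 0.3043, 0.0454]
tool_rot: [1.0, -0.018, 0.0, -0.0]
ft_force: [0.9, -0.6, 3.4]
finger_gap: 0.469
grip_force: 30.0
```

Request:
{"op": "play_rows", "data": {"steps": "0 0 1 0 0 0 34; 0 0 2.5 0 0 0 34; 0 0 2.5 0 0 0 34; 0 0 2.5 0 0 0 56; 0 0 2.5 0 0 0 56; 0 0 2.5 0 0 0 56; 0 0 -18 0 0 0 56; 0 0 -38 0 0 0 56"}}

```text
time: 50.18
position: [0.4765, 0.3039, 0.0833]
tool_rot: [1.0, -0.018, -0.0, 0.0]
ft_force: [0.0, 0.2, 0.3]
finger_gap: 0.637
grip_force: 0.0
```

Request:
{"op": "play_rows", "data": {"steps": "0 0 0 0 0 0 0; 0 0 0 0 0 0 0; 0 0 0 0 0 0 0; 0 0 0 0 0 0 0; 0 0 10 0 0 0 0; 0 0 20 0 0 0 0; 0 0 24 0 0 0 0; 0 0 24 0 0 0 0"}}

```text
time: 51.18
position: [0.4765, 0.3039, 0.0585]
tool_rot: [1.0, -0.018, -0.0, 0.0]
ft_force: [0.3, -0.1, -0.5]
finger_gap: 0.007
grip_force: 0.0
```

Request:
{"op": "play_rows", "data": {"steps": "0 0 2 0 0 0 0; 0 0 4 0 0 0 0; 0 0 6 0 0 0 0; 0 0 7 0 0 0 0; 0 0 7 0 0 0 0"}}

```text
time: 51.8
position: [0.4768, 0.304, 0.0521]
tool_rot: [1.0, -0.018, -0.0, 0.0]
ft_force: [0.4, -0.4, -0.4]
finger_gap: 0.001
grip_force: 0.0
```

Request:
{"op": "play_rows", "data": {"steps": "0 0 1 0 0 0 0; 0 0 2 0 0 0 0; 0 0 3 0 0 0 0; 0 0 3 0 0 0 0"}}

```text
time: 52.3
position: [0.4774, 0.3041, 0.0503]
tool_rot: [1.0, -0.018, 0.0, -0.0]
ft_force: [-1.0, -3.0, 10.7]
finger_gap: 0.005
grip_force: 5.6
```

All four read home at 50.2 to 50.3 mm. I'll rise and check the drawer.

Request:
{"op": "play_rows", "data": {"steps": "0 0 0.6 0 0 0 0; 0 0 -50 0 0 0 0; 0 0 -100 0 0 0 0; -40 45 -110 0 0 0 0; -85 89 -110 0 0 0 0; -85 89 -110 0 0 0 0; -85 89 -110 0 0 0 0; -85 89 -110 0 0 0 0"}}

```text
time: 53.3
position: [0.3902, 0.2192, 0.1594]
tool_rot: [1.0, -0.018, 0.001, -0.0]
ft_force: [-0.0, -0.0, -0.5]
finger_gap: 0.003
grip_force: 0.0
```

```bash
python3 - <<'E'
from h import *
im=get_image("wrist"); c=calibration("wrist"); print(state()["position"])
cv2.imwrite("pics/end.png",rect(c,im,.38,.58,.07,.365,.05,2700))
move([.375,.2165,.15],-.037)
E
```

```text
[0.38997753 0.219124   0.15926827]
shift mm [-14.9   3.2   9.3] rot [-0.0006 -0.0009  0.0011] pos [0.39   0.2191 0.1593] q6 2.09
 yaw now -0.0359 z-tilt [0.001  0.0006]
```

View pics/end.png

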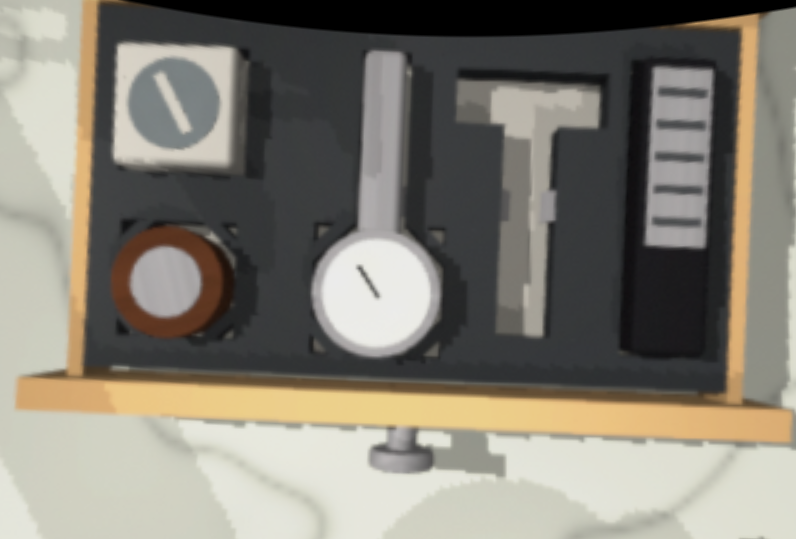

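All four tools sit flat in their own cutouts: timer (180,105), mill (170,282), probe (378,200) and zester (670,205). The drawer is open with the knob at (400,460). Next I'll go down in front of the knob and push.

Request:
{"op": "play_rows", "data": {"steps": "-22 3 20 0 0 0 0; -22 3 60 0 0 0 0; -22 3 100 0 0 0 0; -22 3 137 0 0 0 0; -22 3 137 0 0 0 0; -22 3 137 0 0 0 0"}}

```text
time: 54.1
position: [0.3673, 0.2165, 0.0227]
tool_rot: [1.0, -0.018, 0.0, -0.0]
ft_force: [0.6, 0.2, 0.3]
finger_gap: 0.004
grip_force: 0.0
```

Request:
{"op": "play_rows", "data": {"steps": "15 0 0 0 0 0 0; 30 0 0 0 0 0 0; 50 0 0 0 0 0 0; 70 0 0 0 0 0 0; 90 0 0 0 0 0 0; 105 0 0 0 0 0 0; 115 0 0 0 0 0 0; 120 0 0 0 0 0 0"}}

```text
time: 55.1
position: [0.4871, 0.2116, 0.0222]
tool_rot: [1.0, -0.018, 0.0, -0.0]
ft_force: [-2.4, -0.2, 1.8]
finger_gap: 0.006
grip_force: 1.2
```

Request:
{"op": "play_rows", "data": {"steps": "10 0 0 0 0 0 0; 20 0 0 0 0 0 0; 30 0 0 0 0 0 0; 40 0 0 0 0 0 0; 45 0 0 0 0 0 0; 50 0 0 0 0 0 0; 50 0 0 0 0 0 0"}}

```text
time: 55.98
position: [0.5376, 0.2102, 0.0224]
tool_rot: [1.0, -0.018, 0.001, -0.0]
ft_force: [-1.0, 0.8, 0.7]
finger_gap: 0.007
grip_force: 0.0
```

Request:
{"op": "play_rows", "data": {"steps": "2 0 0 0 0 0 0; 4 0 0 0 0 0 0; 6 0 0 0 0 0 0; 8 0 0 0 0 0 0; 8 0 0 0 0 0 0"}}

```text
time: 56.6
position: [0.5431, 0.2094, 0.022]
tool_rot: [1.0, -0.018, -0.001, 0.0]
ft_force: [-4.8, -0.1, 1.7]
finger_gap: 0.005
grip_force: 2.3
```

Request:
{"op": "play_rows", "data": {"steps": "2 0 0 0 0 0 0; 4 0 0 0 0 0 0; 6 0 0 0 0 0 0; 6 0 0 0 0 0 0"}}

```text
time: 57.1
position: [0.5509, 0.2093, 0.0221]
tool_rot: [1.0, -0.018, 0.0, -0.0]
ft_force: [-0.5, -1.5, -0.9]
finger_gap: 0.006
grip_force: 0.7
```

Request:
{"op": "play_rows", "data": {"steps": "1.5 0 0 0 0 0 0; 3 0 0 0 0 0 0; 3 0 0 0 0 0 0"}}

```text
time: 57.48
position: [0.5509, 0.2092, 0.0221]
tool_rot: [1.0, -0.018, -0.002, 0.0]
ft_force: [-11.1, 2.9, 6.8]
finger_gap: 0.003
grip_force: 5.6
```

Request:
{"op": "play_rows", "data": {"steps": "1.5 0 0 0 0 0 0; 3 0 0 0 0 0 0; 3 0 0 0 0 0 0"}}

```text
time: 57.85
position: [0.5509, 0.2091, 0.022]
tool_rot: [1.0, -0.018, -0.005, 0.001]
ft_force: [-21.4, 5.1, 16.7]
finger_gap: 0.005
grip_force: 10.6
```

Firm stop after 160 mm of travel, past the detent. Backing off.

Request:
{"op": "play_rows", "data": {"steps": "-8 0 0 0 0 0 0; -30 0 0 0 0 0 0; -60 0 0 0 0 0 0; -60 0 -60 0 0 0 0; -60 0 -120 0 0 0 0; -60 0 -180 0 0 0 0; -60 0 -180 0 0 0 0"}}

```text
time: 58.72
position: [0.5006, 0.2127, 0.2076]
tool_rot: [1.0, -0.018, 0.006, -0.002]
ft_force: [-0.8, -0.9, 0.6]
finger_gap: 0.003
grip_force: 0.0
```

```bash
python3 - <<'E'
from h import *
c=calibration("wrist"); im=get_image("wrist")
for m in recognise("wrist","drawer_front")[:2]: print(m["p"],m["bbox"], w(c,((m["bbox"][0]+m["bbox"][2])/2,m["bbox"][3]),.03,True))
for x in(.551,.561,.571): print(x,proj(c,[x,.209,.03],True))
print(hand_in())
E
```

```text
0.68 [132.4, 89.2, 387.2, 121.9] [0.55994951 0.20805816 0.03      ]
0.551 [259.25242451 129.72710352]
0.561 [258.93729904 121.01236924]
0.571 [258.61879057 112.27943698]
the job is handed in; nothing more can be done
None
```

I pressed the zester, probe, timer and mill home in their own cutouts and pushed the drawer past its detent to a firm stop; I then handed in at about 59 s, with no verdict returned. The peeler was not in the scene, and I left the blue look-alike and the bystanders alone.

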